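# Clear the show board and present the ball tray

## Task

Clear the show board on the shop counter for a customer: holding the scraper block, sweep the four loose buttons off the board into its trough without touching them with the gripper, then put the scraper down on the bare counter, clear of the board, and let go of it. After that lift the display tray by its upright grip and carry it, keeping it level so that the loose steel ball stays in its pocket, to above the middle of the cleared board. Finish while still holding the tray there, level and still, its underside about 15 cm above the board, and leave the other goods on the counter alone.

Things in the scene. Friction and masses are not known exactly. Their poses are not given: they have to be found in the camera images.
- board_center (a point): Middle of the top face of the fixed wooden show board, a low raised plate 110 (its x) x 170 (its y) whose top is flat, without rails, 20 above the counter. z is up. At its +y end it carries an open trough.
- trough_center (a point): Middle of the floor of that trough, 120 mm towards +y from board_center; same axes. The trough is 110 (x) x 75 (y) outside, begins at the board's edge (85 mm from board_center), floor 4 above the counter, walls 5 thick on its other three sides, 14 high above the counter, so 6 lower than the board's top.
- scraper_center (a point): Centre of the loose scraper block, standing on its rubber edge: 140 long (its x) x 30 thick (its y) x 60 high, the lower 10 black rubber, the rest pale wood, 0.1 to 0.2 kg. Its centre is 30 above its underside. Grip it across the 30 mm thickness.
- tray_grip (a point): Point on the upright grip of the loose dark wooden display tray, in the grip's middle, 70 above the tray's underside. The tray's plate is 170 (its x) x 100 (its y) x 8; the grip stands at its centre, 40 (x) x 16 (y) and rises to 90 above the underside: pinch it across y. The tray weighs 0.2 to 0.4 kg; z is up when it is level. On the -x side is a fixed felt pad 5 high, on the +x side the ball pocket.
- pocket (a point): Where the ball's centre is when it lies in the middle of the tray's pocket: 53 mm towards +x from the grip, 28 above the tray's underside. The pocket is a round rim 48 inside diameter, 5 high above the plate.
- ball_center (a point): Centre of the loose hollow steel ball, 40 diameter, 60 g, free to roll about 4 mm either way inside the pocket's rim; its axes mean nothing.
- button0_center (a point): Centre of a loose round wooden coat button, 26 diameter x 6 thick, lying flat on the board.
- button1_center (a point): Centre of a loose round wooden coat button, 26 diameter x 6 thick, lying flat on the board.
- button2_center (a point): Centre of a loose round wooden coat button, 26 diameter x 6 thick, lying flat on the board.
- button3_center (a point): Centre of a loose round wooden coat button, 26 diameter x 6 thick, lying flat on the board.
- bottle: Bystander, to be left alone: white plastic bottle with a grey cap, 52 dia x 150 high mm; origin in its underside.
- mug: Bystander, to be left alone: white mug, 74 dia x 90 high mm; origin in its underside.
- carton: Bystander, to be left alone: closed cardboard carton, 70 x 100 x 50 high mm; origin in its underside.
- jar: Bystander, to be left alone: amber glass jar, 60 dia x 70 high mm; origin in its underside.
- hairbrush: Bystander, to be left alone: wooden hairbrush with a padded head, 200 x 50 x 24 high, lying flat: sizes in mm; origin under its middle.
- tin: Bystander, to be left alone: plain metal tin, 72 dia x 60 high mm; origin in its underside.

How it is judged:
On the way, in this order (a step that is already met when the one before it is completed fails the run):
1. all four buttons are in the trough, swept with the scraper in the gripper (y of button0_center in the frame of board_center between 0.086 and 0.16 m and z of each of button0_center, button1_center, button2_center, button3_center in the frame of board_center below 0.006 m and x of button0_center in the frame of board_center between -0.055 and 0.055 m and y of button1_center in the frame of board_center between 0.086 and 0.16 m and x of button1_center in the frame of board_center between -0.055 and 0.055 m and y of button2_center in the frame of board_center between 0.086 and 0.16 m and x of button2_center in the frame of board_center between -0.055 and 0.055 m and y of button3_center in the frame of board_center between 0.086 and 0.16 m and x of button3_center in the frame of board_center between -0.055 and 0.055 m and contact force between the fingers and scraper above 1 N), for 0.1 s.
2. the scraper rests on the counter, let go, touching neither board nor tray (y of button0_center in the frame of board_center between 0.086 and 0.16 m and z of each of button0_center, button1_center, button2_center, button3_center in the frame of board_center below 0.006 m and x of button0_center in the frame of board_center between -0.055 and 0.055 m and y of button1_center in the frame of board_center between 0.086 and 0.16 m and x of button1_center in the frame of board_center between -0.055 and 0.055 m and y of button2_center in the frame of board_center between 0.086 and 0.16 m and x of button2_center in the frame of board_center between -0.055 and 0.055 m and y of button3_center in the frame of board_center between 0.086 and 0.16 m and x of button3_center in the frame of board_center between -0.055 and 0.055 m and height (world z) of scraper_center below 0.036 m and contact force between scraper and board below 0.05 N and contact force between the fingers and scraper below 0.05 N and contact force between scraper and tray below 0.05 N and linear speed of scraper below 0.03 m/s), for 0.2 s.
3. the tray is lifted by the gripper with the ball in its pocket (height (world z) of tray_grip above 0.12 m and distance between ball_center and pocket below 0.012 m and contact force between the fingers and tray above 1 N), for 0.2 s.
At the end, for the whole second after the job is handed in: Gripper holds the tray still (<3 cm/s), tilt <0.10 rad, grip within 50 mm of the board middle in plan, underside 100-200 mm above the board top, ball within 12 mm of its pocket point; four buttons in the trough; scraper let go on the counter, touching neither board nor tray (y of button0_center in the frame of board_center between 0.086 and 0.16 m and z of each of button0_center, button1_center, button2_center, button3_center in the frame of board_center below 0.006 m and x of button0_center in the frame of board_center between -0.055 and 0.055 m and y of button1_center in the frame of board_center between 0.086 and 0.16 m and x of button1_center in the frame of board_center between -0.055 and 0.055 m and y of button2_center in the frame of board_center between 0.086 and 0.16 m and x of button2_center in the frame of board_center between -0.055 and 0.055 m and y of button3_center in the frame of board_center between 0.086 and 0.16 m and x of button3_center in the frame of board_center between -0.055 and 0.055 m and height (world z) of scraper_center below 0.036 m and contact force between scraper and board below 0.05 N and contact force between the fingers and scraper below 0.05 N and contact force between scraper and tray below 0.05 N and horizontal distance between tray_grip and board_center below 0.05 m and z of tray_grip in the frame of board_center between 0.17 and 0.27 m and angle between tray_grip's own z axis and vertical below 0.1 rad and contact force between the fingers and tray above 1 N and distance between ball_center and pocket below 0.012 m and linear speed of tray below 0.03 m/s); the arm keeps its last pose, push and grip.
It fails at once if the gripper or arm touches a button (contact force between any of the fingers, the arm and button0 above 0.3 N or contact force between any of the fingers, the arm and button1 above 0.3 N or contact force between any of the fingers, the arm and button2 above 0.3 N or contact force between any of the fingers, the arm and button3 above 0.3 N).
It fails at once if the ball leaves its pocket (distance between ball_center and pocket above 0.03 m).
It fails at once if the tray tips by more than 0.4 rad (angle between tray_grip's own z axis and vertical above 0.4 rad).
It fails at once if another thing on the counter is moved by more than 40 mm (distance of any of bottle, mug, carton, jar, hairbrush, tin from where it was at the start of the episode above 0.04 m).
It also fails if it takes over 72 s, if anything falls off the work surface, if the arm or the gripper's body presses on something with over 40 N, if the wrist force passes 120 N, or if a joint passes its speed limit or range.

## Robot

A 6-joint arm with a two-finger parallel gripper is mounted at the origin on the work surface. World frame = base frame: x ahead of the robot, y to its left, z up, the work surface at z = 0. Lengths are in m, angles in rad, forces in N, time in s.
With the tool pointing down it reaches from about 0.375 to 0.975 m from the base axis. Payload 3.8 kg.
Tool frame: the origin (TCP) lies between the finger pads; the fingertips stand 19 mm ahead of it and the grasp point (between the pads) is the TCP; y points along the fingers, x is the direction in which the jaws open and shut, and the axes are right-handed (so a half turn about y gives the same grasp; the last joint's range is limited). The gripper opens to 85 mm and grips with 20 to 120 N. Pads are 22 mm wide; open, the fingers measure 114 mm over their backs; the gripper's body (76 mm by 85 mm) begins 54 mm behind the grasp point. The pads swing forward as they close: fully open they stand 13 mm farther back than shut.
Start: joints at [1.178, 0.264, 1.604, -0, 1.274, -0.037], TCP at [0.235, 0.633, 0.25] pointing down, gripper open.
Joint ranges: [-2.63, 2.63], [-0.94, 2.18], [0.31, 2.57], [-1.31, 4.45], [0, 2.66], [-2.55, 2.55]. Speed limits (rad/s): [2.57, 2.57, 3.14, 3.14, 3.14, 3.14].

## Interface

Orientations are given as a unit quaternion [x, y, z, w].
In Python, from cell import r, imaging gives the robot as it stands. The module is installed in compiled form; this text tells all that it offers.
- The arm moves only by the shell command python3 -m inch 'ROWS' [OPENING]. ROWS is JSON, a list of rows, each an object of numbers: "x", "y", "z": the shift along the tool's x, y, z in m; "rx", "ry", "rz": the turn, a rotation vector about the tool's x, y, z in rad. In form: [{"x": .., "y": .., "z": .., "rx": .., "ry": .., "rz": ..}, ...]. A call has 1 to 12 rows; each row is the pose to reach, as a shift and turn from the pose commanded when the call began, along the tool's axes at that moment; what a row does not reach only later rows make up. A row lasts 1/8 s, in which the tool goes at most 62.5 mm and 10.7 degrees, less where a joint would pass 70% of its speed; a pose out of reach is approached as far as the arm can. A call with a gripper value outside its range is refused whole. OPENING is the gripper's target within -1 to 1 (shut at 1, half-way at 0, fully open at -1), set as the call begins (- or left out, the last holds). The fingers move at their own pace and stop on an object; the grip force is fixed at half the most. Time passes only in rows, so rows that repeat a pose let the fingers close. It gives the time, the measured TCP pose, the force and the opening at its end, in the units of the state.
- r.sense(): the state, without advancing time (a new reading comes with each control period).
- imaging.get_image(name): name is "scene" or "side" or "wrist"; returns a dict with "image" (480x640x3 uint8, red, green, blue), "z_map" (480x640 float32, m along the optical axis (not along the pixel's ray), 0 where there is no reading), "fx", "fy", "cx", "cy" (pixels), "R" (3x3) and "t" (3): a world point X has camera coordinates R X + t. Camera axes: x right, y down, z forward; pixel columns grow to the right and rows downward; lengths in m; the calibration is good to about 2 mm. A picture is of the moment at which its call begins.
- r.hand_in(): hands the job in, once; it reports no verdict.
The state is a dict: "time": time; "qpos": joint angles; "dq": joint speeds; "effort": joint torques, N m; "tcp_pos": TCP position; "ee_rot": TCP orientation; "wrist_force": force on the tool from outside, world axes, zero at the start; "wrist_torque": the same for the moment, N m; "width": finger opening in m.
Only numpy, scipy, OpenCV 4.12 (cv2) and the standard library are available. Lean on these libraries where they do the work, as an engineer would, in place of code of your own. Each camera call takes 0.05 s, during which the arm holds its last target. There are 200 camera calls.

## Working session

There is one attempt and no reset: what is moved stays moved. The work goes in short steps, Python scripts to look and compute and a shell command to move; the robot and the scene stay as the last step left them, time stands still between calls to the robot, and variables do not carry over. Pictures are saved under pics/ and viewed, about 8 in all and at most 12, crops included, and the job is handed in when it is done.

```bash
mkdir -p pics; cat > h.py <<'E'
import numpy as np, cv2
from cell import r, imaging
def cap(n):
    d=imaging.get_image(n); d={k:(np.array(v) if not np.isscalar(v) else v) for k,v in d.items()}
    np.savez(f'{n}.npz',**d); return d
def load(n): return dict(np.load(f'{n}.npz'))
def ray(d,u,v,z):
    R,t=d['R'],d['t']; c=-R.T@t
    w=R.T@np.array([(u-d['cx'])/d['fx'],(v-d['cy'])/d['fy'],1.]); return c+w*(z-c[2])/w[2]
def cloud(d):
    v,u=np.mgrid[:480,:640]; z=d['z_map']
    p=np.stack([(u-d['cx'])/d['fx']*z,(v-d['cy'])/d['fy']*z,z],-1)
    return (p-d['t'])@d['R']
def proj(d,X):
    p=d['R']@np.array(X)+d['t']; return d['fx']*p[0]/p[2]+d['cx'],d['fy']*p[1]/p[2]+d['cy']
def save(d,f): cv2.imwrite('pics/'+f,d['image'][:,:,::-1])
E
python3 - <<'E'
from h import *
for n in('scene','side'):
    d=cap(n); save(d,n+'1.png'); print(n,-d['R'].T@d['t'],d['R'][2],d['fx'])
s=r.sense(); print({k:np.round(v,3) for k,v in s.items()})
E
```

```text
scene [ 1.48914847 -0.47757202  1.12701648] [-0.62890669  0.26988433 -0.72913567] 590.8275881720682
side [0.29489865 0.62220969 0.70553545] [ 0.26523335 -0.73551512 -0.62343306] 445.4216685554057
{'time': np.float64(0.1), 'qpos': array([ 1.178,  0.265,  1.605, -0.   ,  1.274, -0.037]), 'dq': array([-0.   , -0.001, -0.003, -0.002,  0.001,  0.   ]), 'effort': array([ 0.0000e+00, -5.1671e+01, -3.6859e+01,  0.0000e+00,  6.0000e-03,
       -0.0000e+00]), 'tcp_pos': array([0.235, 0.632, 0.249]), 'ee_rot': array([ 0.581,  0.403, -0.404, -0.58 ]), 'wrist_force': array([0.176, 1.614, 0.149]), 'wrist_torque': array([0.007, 0.012, 0.   ]), 'width': np.float64(0.085)}
```

View pics/scene1.png

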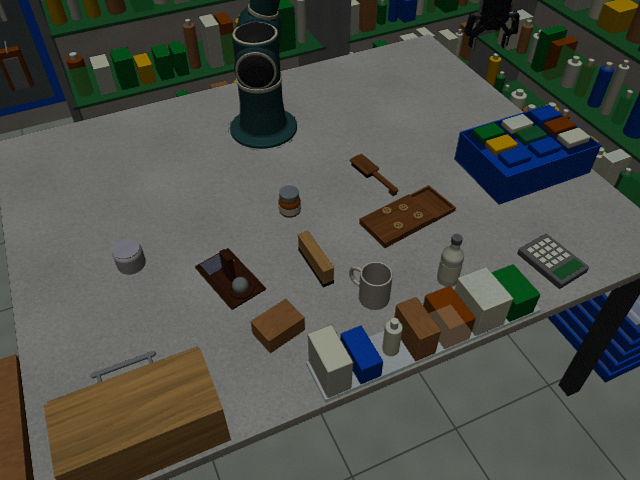

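View pics/side1.png

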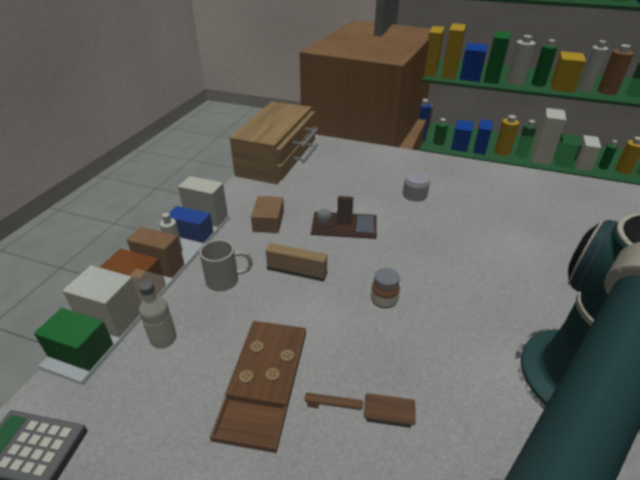

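The scene view shows the board with four buttons at about (360–455, 188–245) and its trough to the right. The scraper is at (316,258), the tray at (230,277) with the ball at (240,285), the carton at (277,325), the mug at (375,285), the bottle at (451,262), the jar at (289,200), the tin at (128,256) and the brush at (375,173). The side view shows the same things unobstructed: board (265,375), scraper (296,262), tray (345,222).

```bash
python3 - <<'E'
from h import *
for n in('scene','side'):
    d=load(n); P=cloud(d); z=P[...,2]
    m=((z>0.006)&(z<.3)&(d['z_map']>0)&(P[...,0]>.25)&(P[...,0]<1.)&(abs(P[...,1])<.6)).astype(np.uint8)
    k,L,st,c=cv2.connectedComponentsWithStats(m,connectivity=4)
    for i in range(1,k):
        if st[i,4]<150: continue
        q=P[L==i]; zt=np.percentile(q[:,2],97)
        top=q[q[:,2]>zt-.006]
        (cx,cy),(w,h),a=cv2.minAreaRect(top[:,:2].astype(np.float32)*1000)
        print(n,np.round(c[i]),st[i,4],'ztop %.3f'%zt,'c',round(cx),round(cy),'wh',round(w),round(h),'a',round(a,1),'allmin',np.round(q[:,:2].min(0),3),np.round(q[:,:2].max(0),3))
    print('table z noise',np.percentile(z[(abs(z)<.01)&(P[...,0]<.9)&(P[...,0]>.3)],[5,50,95]))
E
```

```text
scene [500. 159.] 4601 ztop 0.122 c 501 539 wh 172 124 a 0.7 allmin [0.387 0.45 ] [0.617 0.6  ]
scene [371. 171.] 544 ztop 0.028 c 373 197 wh 188 47 a 8.7 allmin [0.275 0.162] [0.465 0.226]
scene [289. 201.] 593 ztop 0.072 c 389 -73 wh 53 54 a 25.6 allmin [ 0.361 -0.104] [ 0.422 -0.032]
scene [400. 217.] 2334 ztop 0.026 c 555 166 wh 111 173 a 10.0 allmin [0.474 0.075] [0.624 0.337]
scene [315. 258.] 979 ztop 0.063 c 604 -92 wh 144 31 a 2.9 allmin [ 0.53  -0.112] [ 0.675 -0.054]
scene [553. 260.] 1970 ztop 0.027 c 842 445 wh 140 101 a 8.8 allmin [0.764 0.387] [0.917 0.506]
scene [422. 325.] 14298 ztop 0.118 c 865 -5 wh 188 438 a 2.2 allmin [ 0.713 -0.227] [0.954 0.325]
scene [128. 256.] 867 ztop 0.062 c 400 -512 wh 64 65 a 62.3 allmin [ 0.363 -0.548] [ 0.439 -0.476]
scene [229. 277.] 1626 ztop 0.088 c 551 -300 wh 43 17 a 15.9 allmin [ 0.458 -0.364] [ 0.644 -0.232]
scene [373. 283.] 1422 ztop 0.090 c 751 -7 wh 71 74 a 59.7 allmin [ 0.688 -0.044] [0.791 0.031]
scene [277. 324.] 1716 ztop 0.053 c 748 -250 wh 74 101 a 15.1 allmin [ 0.701 -0.306] [ 0.794 -0.192]
scene [170. 408.] 9675 ztop
[... 539 characters left out ...]
54 ztop 0.087 c 548 -293 wh 40 19 a 9.4 allmin [ 0.456 -0.363] [ 0.638 -0.228]
side [296. 261.] 1550 ztop 0.061 c 600 -87 wh 141 34 a 3.2 allmin [ 0.529 -0.104] [ 0.669 -0.067]
side [385. 288.] 967 ztop 0.071 c 387 -68 wh 52 53 a 55.2 allmin [ 0.357 -0.096] [ 0.417 -0.037]
side [264. 373.] 5537 ztop 0.026 c 552 174 wh 109 170 a 9.8 allmin [0.471 0.079] [0.621 0.339]
side [332. 401.] 622 ztop 0.025 c 411 215 wh 100 17 a 11.4 allmin [0.362 0.198] [0.46 0.23]
side [389. 410.] 1382 ztop 0.025 c 319 197 wh 84 47 a 11.8 allmin [0.274 0.168] [0.363 0.227]
side [ 36. 446.] 4620 ztop 0.025 c 838 451 wh 140 99 a 8.5 allmin [0.764 0.393] [0.915 0.501]
table z noise [-0.00292629 -0.00070138  0.00317774]
```

```bash
python3 - <<'E'
from h import *
from scipy.spatial.transform import Rotation as Ro
for n in('scene','side'):
    d=load(n);P=cloud(d);z=P[...,2]
    # tray plate
    m=(P[...,0]>.44)&(P[...,0]<.66)&(P[...,1]>-.38)&(P[...,1]<-.21)&(z>.004)&(z<.016)
    print(n,'plate',cv2.minAreaRect(P[m][:,:2].astype(np.float32)*1000))
    m=(P[...,0]>.44)&(P[...,0]<.66)&(P[...,1]>-.38)&(P[...,1]<-.21)&(z>.06)&(z<.3)
    print(n,'grip',P[m][:,:2].min(0),P[m][:,:2].max(0))
    # buttons: lighter than board
    g=d['image'].astype(float); b=(P[...,0]>.46)&(P[...,0]<.63)&(P[...,1]>.07)&(P[...,1]<.27)&(z>.01)&(z<.04)
    v=cv2.cvtColor(d['image'],cv2.COLOR_RGB2GRAY); th,_=cv2.threshold(v[b],0,255,cv2.THRESH_OTSU)
    mm=cv2.morphologyEx(((v>th)&b).astype(np.uint8),cv2.MORPH_CLOSE,np.ones((3,3)))
    k,L,st,c=cv2.connectedComponentsWithStats(mm)
    for i in range(1,k):
        if st[i,4]>30:
            X=ray(d,*c[i],.026); e=X[:2]-[.553,.170]; a=np.radians(9.9)
            print(st[i],X.round(3),'board',(e@[[np.cos(a),-np.sin(a)],[np.sin(a),np.cos(a)]]).round(3))
s=r.sense(); print(Ro.from_quat(s['ee_rot']).as_matrix().round(3))
E
```

```text
scene plate ((550.8497314453125, -294.1607360839844), (211.52700805664062, 167.2989959716797), 0.7651354074478149)
scene grip [ 0.52937334 -0.31262511] [ 0.57348507 -0.28840894]
[377 203  14  11  70] [0.518 0.153 0.026] board [-0.038 -0.01 ]
[399 204   9   7  48] [0.531 0.2   0.026] board [-0.017  0.033]
[413 212  10   6  50] [0.573 0.219 0.026] board [0.028 0.045]
[394 221   9   8  52] [0.584 0.154 0.026] board [ 0.028 -0.021]
side plate ((551.6905517578125, -309.3458557128906), (169.63128662109375, 137.37905883789062), 12.424132347106934)
side grip [ 0.5274434  -0.30505732] [ 0.56899139 -0.28193753]
[224 321  32  78  82] [0.601 0.195 0.026] board [0.051 0.016]
[250 340  14  12 126] [0.582 0.157 0.026] board [ 0.027 -0.018]
[280 349  14  12 130] [0.521 0.157 0.026] board [-0.034 -0.008]
[265 367  15  13 146] [0.529 0.203 0.026] board [-0.018  0.036]
[239 370  15  12 142] [0.571 0.223 0.026] board [0.027 0.049]
[[ 0.348 -0.001 -0.937]
 [ 0.937 -0.002  0.348]
 [-0.002 -1.     0.   ]]
```

```bash
cat > g.py <<'E'
import sys
from h import *
from scipy.spatial.transform import Rotation as Ro
# usage: g.py x y z jaw_deg ... : shifts from the current pose in tool axes
s=r.sense(); R0=Ro.from_quat(s['ee_rot']).as_matrix(); p=np.array(s['tcp_pos'])
print('t %.2f'%s['time'],'tcp',p.round(4),'jaw %.2f'%np.degrees(np.arctan2(R0[1,0],R0[0,0])),'w %.4f'%s['width'],'F',np.round(s['wrist_force'],1))
A=list(map(float,sys.argv[1:]))
for i in range(0,len(A),4):
    c,q=np.cos(np.radians(A[i+3])),np.sin(np.radians(A[i+3]))
    Rd=np.array([[c,0,-q],[q,0,c],[0,-1,0]])
    print(A[i:i+4],'shift',(R0.T@(np.array(A[i:i+3])-p)).round(4),'rot',Ro.from_matrix(R0.T@Rd).as_rotvec().round(4))
E
python3 g.py .602 -.09 .20 93
```

```text
t 0.10 tcp [0.2349 0.6321 0.249 ] jaw 69.61 w 0.0849 F [0.2 1.6 0.1]
[0.602, -0.09, 0.2, 93.0] shift [-0.5489  0.0502 -0.5957] rot [-0.0005 -0.4082 -0.0021]
```

```bash
python3 -m inch '[{"x":-0.549,"y":0,"z":-0.596,"ry":-0.408},{"x":-0.549,"y":0,"z":-0.596,"ry":-0.408},{"x":-0.549,"y":0,"z":-0.596,"ry":-0.408},{"x":-0.549,"y":0,"z":-0.596,"ry":-0.408},{"x":-0.549,"y":0,"z":-0.596,"ry":-0.408},{"x":-0.549,"y":0,"z":-0.596,"ry":-0.408},{"x":-0.549,"y":0,"z":-0.596,"ry":-0.408},{"x":-0.549,"y":0,"z":-0.596,"ry":-0.408},{"x":-0.549,"y":0,"z":-0.596,"ry":-0.408},{"x":-0.549,"y":0,"z":-0.596,"ry":-0.408},{"x":-0.549,"y":0,"z":-0.596,"ry":-0.408},{"x":-0.549,"y":0,"z":-0.596,"ry":-0.408}]' -1; python3 g.py .602 -.09 .2 93 .602 -.09 .042 93
```

```text
t 0.10 tcp [0.2349 0.6321 0.249 ] jaw 69.61 w 0.0849 F [0.2 1.6 0.1]
[0.602, -0.09, 0.2, 93.0] shift [-0.5489  0.0502 -0.5957] rot [-0.0005 -0.4082 -0.0021]
[0.602, -0.09, 0.042, 93.0] shift [-0.5486  0.2082 -0.5957] rot [-0.0005 -0.4082 -0.0021]invalid input
```

```bash
python3 -m inch '[{"x":-0.549,"y":0,"z":-0.596,"rx":0,"ry":-0.408,"rz":0},{"x":-0.549,"y":0,"z":-0.596,"rx":0,"ry":-0.408,"rz":0},{"x":-0.549,"y":0,"z":-0.596,"rx":0,"ry":-0.408,"rz":0},{"x":-0.549,"y":0,"z":-0.596,"rx":0,"ry":-0.408,"rz":0},{"x":-0.549,"y":0,"z":-0.596,"rx":0,"ry":-0.408,"rz":0},{"x":-0.549,"y":0,"z":-0.596,"rx":0,"ry":-0.408,"rz":0},{"x":-0.549,"y":0,"z":-0.596,"rx":0,"ry":-0.408,"rz":0},{"x":-0.549,"y":0,"z":-0.596,"rx":0,"ry":-0.408,"rz":0},{"x":-0.549,"y":0,"z":-0.596,"rx":0,"ry":-0.408,"rz":0},{"x":-0.549,"y":0,"z":-0.596,"rx":0,"ry":-0.408,"rz":0},{"x":-0.549,"y":0,"z":-0.596,"rx":0,"ry":-0.408,"rz":0},{"x":-0.549,"y":0,"z":-0.596,"rx":0,"ry":-0.408,"rz":0}]' -1; python3 g.py .602 -.09 .2 93 .602 -.09 .042 93
```

```text
time: 1.6
tcp_pos: [0.5756, -0.0377, 0.2499]
ee_rot: [0.487, 0.513, -0.513, -0.487]
wrist_force: [1.0, 0.4, 0.8]
width: 0.0852
t 1.60 tcp [ 0.5756 -0.0377  0.2499] jaw 92.97 w 0.0852 F [1.  0.4 0.8]
[0.602, -0.09, 0.2, 93.0] shift [-0.0536  0.0499 -0.0237] rot [-0.0003 -0.0005  0.0003]
[0.602, -0.09, 0.042, 93.0] shift [-0.0537  0.2079 -0.0237] rot [-0.0003 -0.0005  0.0003]
```

```bash
python3 -m inch '[{"x":-0.054,"y":0.05,"z":-0.024,"rx":0,"ry":0,"rz":0},{"x":-0.054,"y":0.05,"z":-0.024,"rx":0,"ry":0,"rz":0},{"x":-0.054,"y":0.05,"z":-0.024,"rx":0,"ry":0,"rz":0},{"x":-0.054,"y":0.05,"z":-0.024,"rx":0,"ry":0,"rz":0}]'; python3 - <<'E'
from h import *
d=cap('wrist'); save(d,'w1.png'); P=cloud(d); z=P[...,2]
m=(z>.05)&(z<.075)&(abs(P[...,0]-.6)<.1)&(abs(P[...,1]+.09)<.05)
print(-d['R'].T@d['t'],m.sum(),cv2.minAreaRect(P[m][:,:2].astype(np.float32)*1000), proj(d,[.602,-.09,.06]))
E
python3 g.py .602 -.09 .042 93
```

```text
time: 2.1
tcp_pos: [0.6021, -0.0872, 0.2012]
ee_rot: [0.487, 0.513, -0.513, -0.486]
wrist_force: [-0.9, 0.9, -0.1]
width: 0.0854
[ 0.52498532 -0.09178437  0.32497786] 6515 ((616.2488403320312, -85.8846664428711), (174.23597717285156, 54.89366149902344), 14.005717277526855) (np.float64(316.71325318748495), np.float64(232.3337970734313))
t 2.15 tcp [ 0.6023 -0.0871  0.2017] jaw 93.08 w 0.0853 F [0.3 0.4 0.3]
[0.602, -0.09, 0.042, 93.0] shift [-0.0029  0.1597  0.0007] rot [ 0.0018  0.0014 -0.    ]
```

View pics/w1.png

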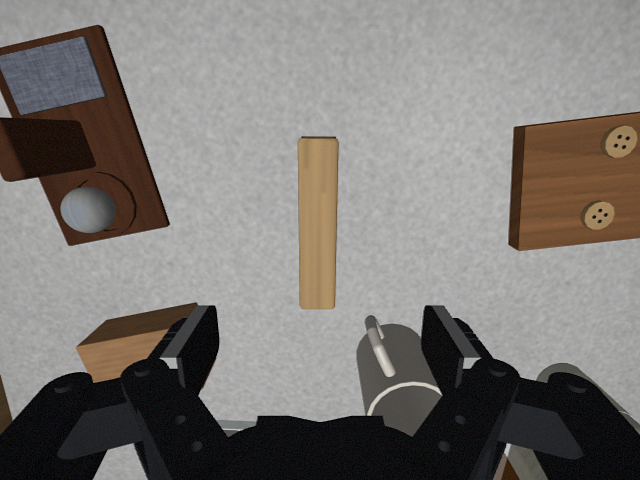

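The wrist view shows the scraper's top from (318,138) to (317,308), free of the fingers, with the board at right and the tray at upper left.

```bash
python3 - <<'E'
from h import *
d=load('wrist')
for u,v,z in[(299,139,.06),(337,139,.06),(299,308,.06),(335,308,.06),(517,127,.02),(513,240,.02),(67,244,.0),(169,225,.0),(103,26,.008),(620,141,.026),(599,215,.026)]: print(u,v,ray(d,u,v,z).round(4))
E
```

```text
299 139 [ 0.5323 -0.1064  0.06  ]
337 139 [ 0.5308 -0.0789  0.06  ]
299 308 [ 0.6692 -0.1016  0.06  ]
335 308 [ 0.6676 -0.0712  0.06  ]
517 127 [0.5143 0.071  0.02  ]
513 240 [0.6114 0.0893 0.02  ]
67 244 [ 0.6442 -0.3319  0.    ]
169 225 [ 0.6197 -0.2312  0.    ]
103 26 [ 0.456  -0.2675  0.008 ]
620 141 [0.5208 0.1546 0.026 ]
599 215 [0.583  0.1557 0.026 ]
```

```bash
python3 -m inch '[{"x":-0.002,"y":0.05,"z":0.002,"rx":0,"ry":0,"rz":0},{"x":-0.002,"y":0.10,"z":0.002,"rx":0,"ry":0,"rz":0},{"x":-0.002,"y":0.14,"z":0.002,"rx":0,"ry":0,"rz":0},{"x":-0.002,"y":0.16,"z":0.002,"rx":0,"ry":0,"rz":0},{"x":-0.002,"y":0.16,"z":0.002,"rx":0,"ry":0,"rz":0},{"x":-0.002,"y":0.16,"z":0.002,"rx":0,"ry":0,"rz":0}]' && python3 -m inch '[{"x":0,"y":0,"z":0,"rx":0,"ry":0,"rz":0},{"x":0,"y":0,"z":0,"rx":0,"ry":0,"rz":0},{"x":0,"y":0,"z":0,"rx":0,"ry":0,"rz":0},{"x":0,"y":0,"z":0,"rx":0,"ry":0,"rz":0},{"x":0,"y":0,"z":0,"rx":0,"ry":0,"rz":0},{"x":0,"y":0,"z":0,"rx":0,"ry":0,"rz":0},{"x":0,"y":0,"z":0,"rx":0,"ry":0,"rz":0},{"x":0,"y":0,"z":0,"rx":0,"ry":0,"rz":0}]' 1; python3 g.py
```

```text
time: 2.9
tcp_pos: [0.602, -0.0905, 0.0425]
ee_rot: [0.488, 0.514, -0.512, -0.486]
wrist_force: [-0.2, -0.5, 1.2]
width: 0.0857
time: 3.9
tcp_pos: [0.6007, -0.0907, 0.041]
ee_rot: [0.487, 0.513, -0.513, -0.486]
wrist_force: [-0.1, 1.0, 5.3]
width: 0.0287
t 3.90 tcp [ 0.6007 -0.0907  0.041 ] jaw 92.99 w 0.0287 F [-0.1  1.   5.3]
```

```bash
python3 g.py .6 -.089 .1 93 .5804 .054 .1 100 .5804 .054 .0625 100
```

```text
t 3.90 tcp [ 0.6007 -0.0907  0.041 ] jaw 92.99 w 0.0287 F [-0.1  1.   5.3]
[0.6, -0.089, 0.1, 93.0] shift [ 0.0017 -0.059   0.0006] rot [ 0.0011 -0.0003 -0.0003]
[0.5804, 0.054, 0.1, 100.0] shift [ 0.1455 -0.059   0.0127] rot [ 0.0011 -0.1224 -0.0004]
[0.5804, 0.054, 0.0625, 100.0] shift [ 0.1455 -0.0215  0.0127] rot [ 0.0011 -0.1224 -0.0004]
```

```bash
python3 -m inch '[{"x":0,"y":-0.03,"z":0,"rx":0,"ry":0,"rz":0},{"x":0,"y":-0.059,"z":0,"rx":0,"ry":0,"rz":0},{"x":0.04,"y":-0.059,"z":0.004,"rx":0,"ry":-0.04,"rz":0},{"x":0.08,"y":-0.059,"z":0.008,"rx":0,"ry":-0.08,"rz":0},{"x":0.12,"y":-0.059,"z":0.011,"rx":0,"ry":-0.11,"rz":0},{"x":0.1455,"y":-0.059,"z":0.0127,"rx":0,"ry":-0.1224,"rz":0},{"x":0.1455,"y":-0.059,"z":0.0127,"rx":0,"ry":-0.1224,"rz":0},{"x":0.1455,"y":-0.059,"z":0.0127,"rx":0,"ry":-0.1224,"rz":0}]'; python3 - <<'E'
from h import *
for n in('wrist','side'):
    d=cap(n)
save(load('wrist'),'w2.png')
d=load('side');P=cloud(d);z=P[...,2]
m=(z>.03)&(z<.078)&(P[...,1]>-.0)&(P[...,1]<.1)&(P[...,0]>.48)&(P[...,0]<.67)
q=P[m];print('lowest scraper z',np.percentile(q[:,2],[1,3,10]),q[:,:2].min(0),q[:,:2].max(0))
E
python3 g.py .5804 .054 .0625 100
```

```text
time: 4.9
tcp_pos: [0.5794, 0.0537, 0.0987]
ee_rot: [-0.454, -0.541, 0.542, 0.455]
wrist_force: [-0.9, 0.2, -0.9]
width: 0.0293
lowest scraper z [0.05599358 0.05709384 0.05913053] [0.50803184 0.0300676 ] [0.64576438 0.08200961]
t 5.00 tcp [0.5798 0.0532 0.0989] jaw 99.95 w 0.0293 F [ 0.7  0.1 -0.8]
[0.5804, 0.054, 0.0625, 100.0] shift [ 0.0007  0.0364 -0.0008] rot [-0.0006 -0.0009 -0.0003]
```

View pics/w2.png

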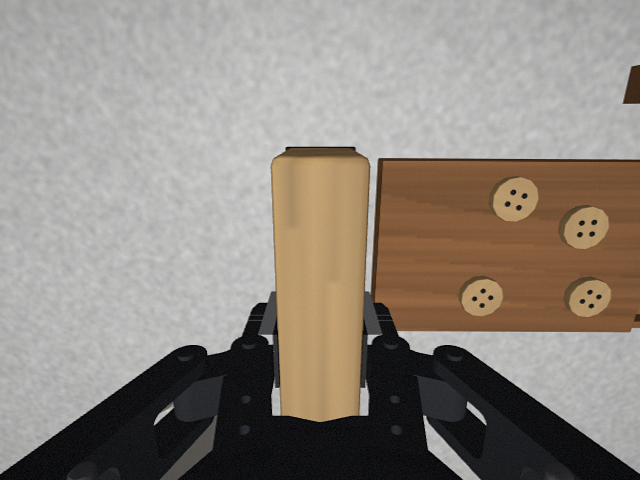

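Wrist view: scraper parallel to the board's near edge (x≈375, rows 158–330), spanning the board's width; buttons at (515,199), (585,227), (482,297), (589,297) are all ahead of it. Now lower and sweep.

```bash
python3 -m inch '[{"x":0,"y":0.02,"z":0,"rx":0,"ry":0,"rz":0},{"x":0,"y":0.0365,"z":0,"rx":0,"ry":0,"rz":0},{"x":0,"y":0.0365,"z":0,"rx":0,"ry":0,"rz":0},{"x":0,"y":0.0365,"z":0,"rx":0,"ry":0,"rz":0}]'; python3 g.py
```

```text
time: 5.5
tcp_pos: [0.5796, 0.054, 0.0622]
ee_rot: [-0.454, -0.541, 0.542, 0.455]
wrist_force: [0.2, 0.5, -1.1]
width: 0.0296
t 5.50 tcp [0.5796 0.054  0.0622] jaw 99.99 w 0.0296 F [ 0.2  0.5 -1.1]
```

```bash
python3 -m inch '[{"x":0.015,"y":0,"z":0,"rx":0,"ry":0,"rz":0},{"x":0.03,"y":0,"z":0,"rx":0,"ry":0,"rz":0},{"x":0.045,"y":0,"z":0,"rx":0,"ry":0,"rz":0},{"x":0.06,"y":0,"z":0,"rx":0,"ry":0,"rz":0},{"x":0.075,"y":0,"z":0,"rx":0,"ry":0,"rz":0},{"x":0.09,"y":0,"z":0,"rx":0,"ry":0,"rz":0},{"x":0.105,"y":0,"z":0,"rx":0,"ry":0,"rz":0},{"x":0.12,"y":0,"z":0,"rx":0,"ry":0,"rz":0},{"x":0.13,"y":0,"z":0,"rx":0,"ry":0,"rz":0},{"x":0.14,"y":0,"z":0,"rx":0,"ry":0,"rz":0},{"x":0.14,"y":0,"z":0,"rx":0,"ry":0,"rz":0}]'; python3 - <<'E'
from h import *
save(cap('wrist'),'w3.png')
E
python3 g.py
```

```text
time: 6.88
tcp_pos: [0.5554, 0.1927, 0.0628]
ee_rot: [0.454, 0.542, -0.542, -0.454]
wrist_force: [-0.3, -0.1, -0.8]
width: 0.0295
t 6.92 tcp [0.5554 0.1922 0.0627] jaw 100.04 w 0.0292 F [ 0.1 -0.3 -1.7]
```

View pics/w3.png

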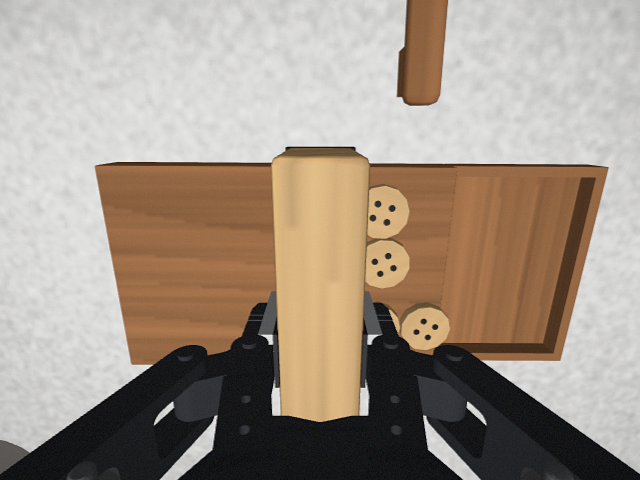

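Three and a half buttons are visible in front of the scraper at (386,212), (387,264), (425,328), plus one hidden under the finger at (393,318). The trough starts at column 455, and the brush is clear at (420,100).

```bash
python3 -m inch '[{"x":0.01,"y":0,"z":0,"rx":0,"ry":0,"rz":0},{"x":0.02,"y":0,"z":0,"rx":0,"ry":0,"rz":0},{"x":0.03,"y":0,"z":0,"rx":0,"ry":0,"rz":0},{"x":0.038,"y":0,"z":0,"rx":0,"ry":0,"rz":0},{"x":0.046,"y":0,"z":0,"rx":0,"ry":0,"rz":0},{"x":0.054,"y":0,"z":0,"rx":0,"ry":0,"rz":0},{"x":0.062,"y":0,"z":0,"rx":0,"ry":0,"rz":0},{"x":0.068,"y":0,"z":0,"rx":0,"ry":0,"rz":0},{"x":0.068,"y":0,"z":0,"rx":0,"ry":0,"rz":0},{"x":0.068,"y":0,"z":0,"rx":0,"ry":0,"rz":0}]'; python3 - <<'E'
from h import *
save(cap('wrist'),'w4.png')
E
python3 g.py
```

```text
time: 8.18
tcp_pos: [0.5436, 0.2589, 0.0627]
ee_rot: [-0.454, -0.542, 0.542, 0.455]
wrist_force: [-0.5, 0.6, -0.7]
width: 0.0293
t 8.22 tcp [0.5436 0.2588 0.0627] jaw 100.00 w 0.0291 F [-0.3  0.4 -1. ]
```

View pics/w4.png

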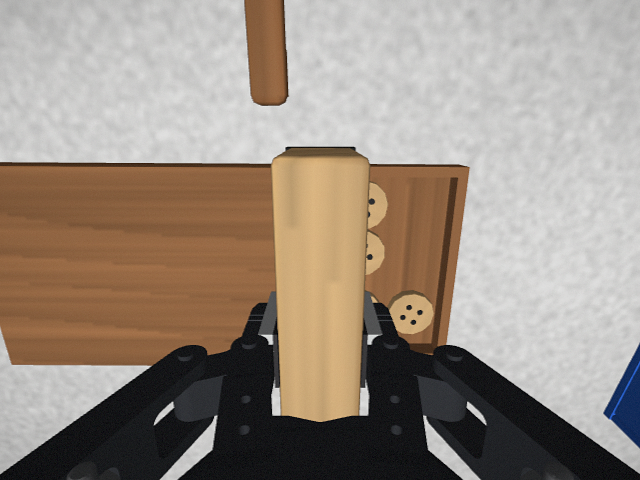

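Buttons at (375,205), (372,253), (410,313) and one behind the finger look to be in the trough. I'll lift and verify.

```bash
python3 -m inch '[{"x":0,"y":-0.03,"z":0,"rx":0,"ry":0,"rz":0},{"x":0,"y":-0.06,"z":0,"rx":0,"ry":0,"rz":0},{"x":-0.05,"y":-0.06,"z":0,"rx":0,"ry":0,"rz":0},{"x":-0.1,"y":-0.06,"z":0,"rx":0,"ry":0,"rz":0},{"x":-0.1,"y":-0.06,"z":0,"rx":0,"ry":0,"rz":0},{"x":-0.1,"y":-0.06,"z":0,"rx":0,"ry":0,"rz":0}]'; python3 - <<'E'
from h import *
a=cap('wrist');b=cap('side')
cv2.imwrite('pics/c5.png',np.hstack([cv2.resize(a['image'][100:420,300:640],(400,376)),cv2.resize(b['image'][300:460,180:350],(400,376))])[:,:,::-1])
E
python3 g.py
```

```text
time: 8.98
tcp_pos: [0.5611, 0.1603, 0.1228]
ee_rot: [0.455, 0.541, -0.541, -0.455]
wrist_force: [-0.2, 0.7, -1.3]
width: 0.0296
t 9.07 tcp [0.5609 0.1612 0.1227] jaw 100.03 w 0.0291 F [-0.2  0.1 -0.2]
```

View pics/c5.png

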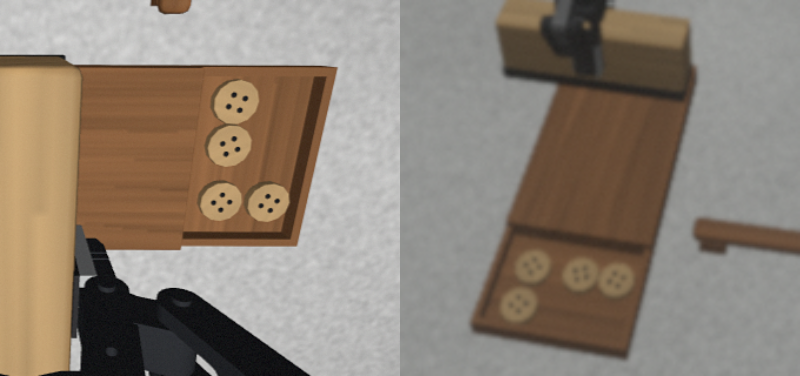

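All four buttons lie flat in the trough. In the wrist crop they are at (236,101), (229,145), (220,201) and (268,202), all beyond the board edge at column ~190. Now the scraper goes back to bare counter.

```bash
python3 g.py .6 -.085 .12 93 .6 -.085 .0415 93
```

```text
t 9.07 tcp [0.5609 0.1612 0.1227] jaw 100.03 w 0.0291 F [-0.2  0.1 -0.2]
[0.6, -0.085, 0.12, 93.0] shift [-0.2492  0.0026  0.0044] rot [-1.000e-04  1.227e-01  4.000e-04]
[0.6, -0.085, 0.0415, 93.0] shift [-0.2493  0.0811  0.0044] rot [-1.000e-04  1.227e-01  4.000e-04]
```

```bash
python3 -m inch '[{"x":-0.04,"y":0.003,"z":0.001,"rx":0,"ry":0.02,"rz":0},{"x":-0.09,"y":0.003,"z":0.002,"rx":0,"ry":0.05,"rz":0},{"x":-0.14,"y":0.003,"z":0.003,"rx":0,"ry":0.08,"rz":0},{"x":-0.19,"y":0.003,"z":0.004,"rx":0,"ry":0.1,"rz":0},{"x":-0.23,"y":0.003,"z":0.004,"rx":0,"ry":0.12,"rz":0},{"x":-0.249,"y":0.003,"z":0.004,"rx":0,"ry":0.123,"rz":0},{"x":-0.249,"y":0.03,"z":0.004,"rx":0,"ry":0.123,"rz":0},{"x":-0.249,"y":0.06,"z":0.004,"rx":0,"ry":0.123,"rz":0},{"x":-0.249,"y":0.074,"z":0.004,"rx":0,"ry":0.123,"rz":0},{"x":-0.249,"y":0.08,"z":0.004,"rx":0,"ry":0.123,"rz":0},{"x":-0.249,"y":0.081,"z":0.004,"rx":0,"ry":0.123,"rz":0},{"x":-0.249,"y":0.081,"z":0.004,"rx":0,"ry":0.123,"rz":0}]'; python3 g.py .6 -.085 .0415 93
```

```text
time: 10.58
tcp_pos: [0.6013, -0.0854, 0.0429]
ee_rot: [0.487, 0.513, -0.512, -0.486]
wrist_force: [0.6, -0.2, -1.5]
width: 0.0293
t 10.57 tcp [ 0.6013 -0.0854  0.0429] jaw 92.97 w 0.0293 F [ 0.6 -0.2 -1.5]
[0.6, -0.085, 0.0415, 93.0] shift [0.0005 0.0014 0.0013] rot [ 0.0018 -0.0004 -0.0004]
```

```bash
python3 -m inch '[{"x":0,"y":0.001,"z":0,"rx":0,"ry":0,"rz":0},{"x":0,"y":0.002,"z":0,"rx":0,"ry":0,"rz":0},{"x":0,"y":0.002,"z":0,"rx":0,"ry":0,"rz":0},{"x":0,"y":0.002,"z":0,"rx":0,"ry":0,"rz":0}]' && python3 -m inch '[{"x":0,"y":0,"z":0,"rx":0,"ry":0,"rz":0},{"x":0,"y":0,"z":0,"rx":0,"ry":0,"rz":0},{"x":0,"y":0,"z":0,"rx":0,"ry":0,"rz":0},{"x":0,"y":0,"z":0,"rx":0,"ry":0,"rz":0},{"x":0,"y":0,"z":0,"rx":0,"ry":0,"rz":0},{"x":0,"y":0,"z":0,"rx":0,"ry":0,"rz":0},{"x":0,"y":0,"z":0,"rx":0,"ry":0,"rz":0},{"x":0,"y":0,"z":0,"rx":0,"ry":0,"rz":0}]' -1; python3 g.py
```

```text
time: 11.08
tcp_pos: [0.6011, -0.0856, 0.041]
ee_rot: [0.487, 0.513, -0.512, -0.487]
wrist_force: [-0.9, 0.1, 6.4]
width: 0.0294
time: 12.08
tcp_pos: [0.6004, -0.0854, 0.0398]
ee_rot: [0.487, 0.513, -0.513, -0.487]
wrist_force: [-0.3, -0.3, -0.0]
width: 0.0856
t 12.07 tcp [ 0.6004 -0.0854  0.0398] jaw 92.96 w 0.0856 F [-0.3 -0.3 -0. ]
```

```bash
python3 g.py .549 -.298 .2 102.5
```

```text
t 12.07 tcp [ 0.6004 -0.0854  0.0398] jaw 92.96 w 0.0856 F [-0.3 -0.3 -0. ]
[0.549, -0.298, 0.2, 102.5] shift [-0.2096 -0.1602  0.0623] rot [-0.     -0.1666  0.    ]
```

```bash
python3 -m inch '[{"x":0,"y":-0.03,"z":0,"rx":0,"ry":0,"rz":0},{"x":0,"y":-0.08,"z":0,"rx":0,"ry":0,"rz":0},{"x":0,"y":-0.14,"z":0,"rx":0,"ry":0,"rz":0},{"x":-0.05,"y":-0.18,"z":0.015,"rx":0,"ry":-0.04,"rz":0},{"x":-0.1,"y":-0.18,"z":0.03,"rx":0,"ry":-0.08,"rz":0},{"x":-0.15,"y":-0.18,"z":0.045,"rx":0,"ry":-0.12,"rz":0},{"x":-0.19,"y":-0.16,"z":0.058,"rx":0,"ry":-0.15,"rz":0},{"x":-0.21,"y":-0.16,"z":0.062,"rx":0,"ry":-0.167,"rz":0},{"x":-0.21,"y":-0.16,"z":0.062,"rx":0,"ry":-0.167,"rz":0},{"x":-0.21,"y":-0.16,"z":0.062,"rx":0,"ry":-0.167,"rz":0}]'; python3 - <<'E'
from h import *
d=cap('wrist');save(d,'w6.png');P=cloud(d);z=P[...,2]
m=(z>.084)&(z<.097)&(abs(P[...,0]-.55)<.05)&(abs(P[...,1]+.298)<.03)
print(cv2.minAreaRect(P[m][:,:2].astype(np.float32)*1000),m.sum())
E
python3 g.py .549 -.298 .07 102.5
```

```text
time: 13.32
tcp_pos: [0.5496, -0.2977, 0.2]
ee_rot: [0.443, 0.552, -0.551, -0.443]
wrist_force: [-1.0, 0.6, 0.5]
width: 0.0855
((548.4086303710938, -298.8628845214844), (40.12547302246094, 16.016380310058594), 14.425541877746582) 1205
t 13.38 tcp [ 0.5497 -0.2974  0.2001] jaw 102.56 w 0.0857 F [1.2 0.4 0.3]
[0.549, -0.298, 0.07, 102.5] shift [-0.0004  0.1301  0.0009] rot [0.0005 0.001  0.0001]
```

View pics/w6.png

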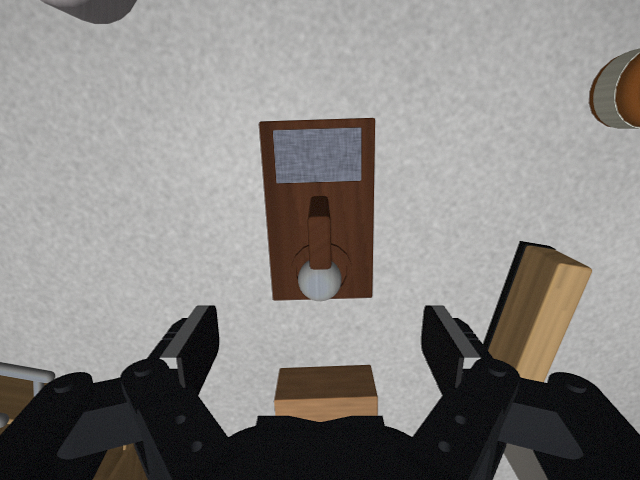

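Wrist view: grip top at (319,230), ball at (319,280) in its pocket rim, fingers straddle it. The scraper at right (540,310) needs a check that it stands upright.

```bash
python3 - <<'E'
from h import *
for n in('scene','side'):
    d=cap(n);P=cloud(d);z=P[...,2]
    m=(z>.02)&(z<.09)&(abs(P[...,0]-.6)<.1)&(P[...,1]>-.2)&(P[...,1]<.0)&(P[...,0]<.68)
    q=P[m];zt=np.percentile(q[:,2],97);t=q[q[:,2]>zt-.006]
    print(n,zt,cv2.minAreaRect(t[:,:2].astype(np.float32)*1000))
E
python3 g.py .549 -.2985 .069 104
```

```text
scene 0.0627926851683517 ((602.19970703125, -88.58511352539062), (141.29518127441406, 29.94752311706543), 2.9275875091552734)
side 0.060704533647168865 ((599.9198608398438, -82.58584594726562), (139.72793579101562, 33.822025299072266), 3.6367340087890625)
t 13.47 tcp [ 0.5498 -0.2973  0.2002] jaw 102.60 w 0.0848 F [-0.3 -0.2  0.4]
[0.549, -0.2985, 0.069, 104.0] shift [-0.001   0.1312  0.0011] rot [ 0.0005 -0.0244 -0.0002]
```

The scraper stands upright (top 61–63 mm, 140×30 footprint). Now grasp the tray grip.

```bash
python3 -m inch '[{"x":-0.001,"y":0.04,"z":0.001,"rx":0,"ry":-0.024,"rz":0},{"x":-0.001,"y":0.08,"z":0.001,"rx":0,"ry":-0.024,"rz":0},{"x":-0.001,"y":0.11,"z":0.001,"rx":0,"ry":-0.024,"rz":0},{"x":-0.001,"y":0.131,"z":0.001,"rx":0,"ry":-0.024,"rz":0},{"x":-0.001,"y":0.131,"z":0.001,"rx":0,"ry":-0.024,"rz":0},{"x":-0.001,"y":0.131,"z":0.001,"rx":0,"ry":-0.024,"rz":0}]' && python3 -m inch '[{"x":0,"y":0,"z":0,"rx":0,"ry":0,"rz":0},{"x":0,"y":0,"z":0,"rx":0,"ry":0,"rz":0},{"x":0,"y":0,"z":0,"rx":0,"ry":0,"rz":0},{"x":0,"y":0,"z":0,"rx":0,"ry":0,"rz":0},{"x":0,"y":0,"z":0,"rx":0,"ry":0,"rz":0},{"x":0,"y":0,"z":0,"rx":0,"ry":0,"rz":0},{"x":0,"y":0,"z":0,"rx":0,"ry":0,"rz":0},{"x":0,"y":0,"z":0,"rx":0,"ry":0,"rz":0},{"x":0,"y":0,"z":0,"rx":0,"ry":0,"rz":0}]' 1; python3 g.py
```

```text
time: 14.22
tcp_pos: [0.5496, -0.2999, 0.0701]
ee_rot: [0.436, 0.557, -0.557, -0.435]
wrist_force: [0.3, -0.9, 0.0]
width: 0.0856
time: 15.35
tcp_pos: [0.5485, -0.2994, 0.069]
ee_rot: [0.436, 0.557, -0.557, -0.436]
wrist_force: [-2.3, 2.9, 5.4]
width: 0.0148
t 15.35 tcp [ 0.5485 -0.2994  0.069 ] jaw 103.90 w 0.0148 F [-2.3  2.9  5.4]
```

```bash
python3 -m inch '[{"x":0,"y":-0.002,"z":0,"rx":0,"ry":0,"rz":0},{"x":0,"y":-0.006,"z":0,"rx":0,"ry":0,"rz":0},{"x":0,"y":-0.012,"z":0,"rx":0,"ry":0,"rz":0},{"x":0,"y":-0.019,"z":0,"rx":0,"ry":0,"rz":0},{"x":0,"y":-0.027,"z":0,"rx":0,"ry":0,"rz":0},{"x":0,"y":-0.036,"z":0,"rx":0,"ry":0,"rz":0},{"x":0,"y":-0.045,"z":0,"rx":0,"ry":0,"rz":0},{"x":0,"y":-0.053,"z":0,"rx":0,"ry":0,"rz":0},{"x":0,"y":-0.059,"z":0,"rx":0,"ry":0,"rz":0},{"x":0,"y":-0.063,"z":0,"rx":0,"ry":0,"rz":0},{"x":0,"y":-0.065,"z":0,"rx":0,"ry":0,"rz":0},{"x":0,"y":-0.065,"z":0,"rx":0,"ry":0,"rz":0}]'; python3 - <<'E'
from h import *
d=cap('side');cap('wrist')
cv2.imwrite('pics/c7.png',cv2.resize(d['image'][120:280,240:440],None,fx=3,fy=3)[:,:,::-1])
E
python3 g.py .553 .169 .241 104
```

```text
time: 16.85
tcp_pos: [0.5485, -0.2995, 0.1337]
ee_rot: [-0.436, -0.557, 0.557, 0.436]
wrist_force: [-0.4, 0.1, -3.1]
width: 0.0154
t 16.95 tcp [ 0.5483 -0.2994  0.1334] jaw 103.90 w 0.0155 F [-0.6 -0.7 -3.6]
[0.553, 0.169, 0.241, 104.0] shift [ 0.4536 -0.1074 -0.117 ] rot [-0.0004 -0.0017  0.0004]
```

View pics/c7.png

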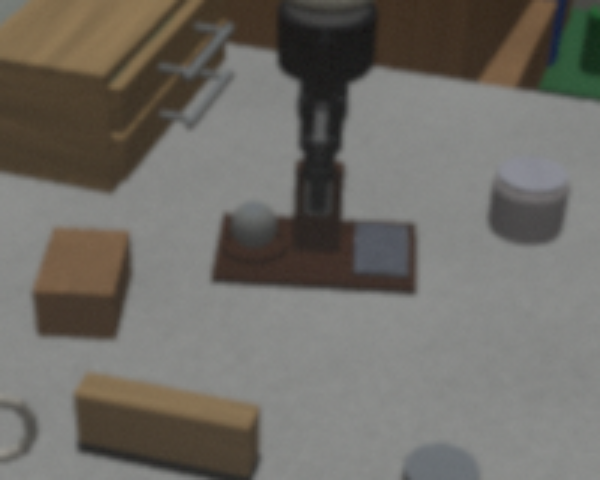

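The crop shows the tray lifted level with the ball in its pocket at (253,225), and the scraper standing at (165,425). I'll carry on lifting, then carry it over.

```bash
python3 -m inch '[{"x":0,"y":-0.003,"z":0,"rx":0,"ry":0,"rz":0},{"x":0,"y":-0.009,"z":0,"rx":0,"ry":0,"rz":0},{"x":0,"y":-0.018,"z":0,"rx":0,"ry":0,"rz":0},{"x":0,"y":-0.03,"z":0,"rx":0,"ry":0,"rz":0},{"x":0,"y":-0.044,"z":0,"rx":0,"ry":0,"rz":0},{"x":0,"y":-0.06,"z":0,"rx":0,"ry":0,"rz":0},{"x":0,"y":-0.075,"z":0,"rx":0,"ry":0,"rz":0},{"x":0,"y":-0.088,"z":0,"rx":0,"ry":0,"rz":0},{"x":0,"y":-0.098,"z":0,"rx":0,"ry":0,"rz":0},{"x":0,"y":-0.104,"z":0,"rx":0,"ry":0,"rz":0},{"x":0,"y":-0.107,"z":0,"rx":0,"ry":0,"rz":0},{"x":0,"y":-0.107,"z":0,"rx":0,"ry":0,"rz":0}]'
python3 -m inch '[{"x":0.002,"y":0,"z":0,"rx":0,"ry":0,"rz":0},{"x":0.007,"y":0,"z":-0.002,"rx":0,"ry":0,"rz":0},{"x":0.016,"y":0,"z":-0.004,"rx":0,"ry":0,"rz":0},{"x":0.029,"y":0,"z":-0.0075,"rx":0,"ry":0,"rz":0},{"x":0.046,"y":0,"z":-0.012,"rx":0,"ry":0,"rz":0},{"x":0.066,"y":0,"z":-0.017,"rx":0,"ry":0,"rz":0},{"x":0.088,"y":0,"z":-0.0227,"rx":0,"ry":0,"rz":0},{"x":0.11,"y":0,"z":-0.0284,"rx":0,"ry":0,"rz":0},{"x":0.132,"y":0,"z":-0.034,"rx":0,"ry":0,"rz":0},{"x":0.154,"y":0,"z":-0.0397,"rx":0,"ry":0,"rz":0},{"x":0.176,"y":0,"z":-0.0454,"rx":0,"ry":0,"rz":0},{"x":0.198,"y":0,"z":-0.051,"rx":0,"ry":0,"rz":0}]'
python3 -m inch '[{"x":0.022,"y":0,"z":-0.0057,"rx":0,"ry":0,"rz":0},{"x":0.044,"y":0,"z":-0.0114,"rx":0,"ry":0,"rz":0},{"x":0.066,"y":0,"z":-0.017,"rx":0,"ry":0,"rz":0},{"x":0.088,"y":0,"z":-0.0227,"rx":0,"ry":0,"rz":0},{"x":0.11,"y":0,"z":-0.0284,"rx":0,"ry":0,"rz":0},{"x":0.132,"y":0,"z":-0.034,"rx":0,"ry":0,"rz":0},{"x":0.154,"y":0,"z":-0.0397,"rx":0,"ry":0,"rz":0},{"x":0.174,"y":0,"z":-0.045,"rx":0,"ry":0,"rz":0},{"x":0.191,"y":0,"z":-0.0493,"rx":0,"ry":0,"rz":0},{"x":0.204,"y":0,"z":-0.0526,"rx":0,"ry":0,"rz":0},{"x":0.212,"y":0,"z":-0.0547,"rx":0,"ry":0,"rz":0},{"x":0.216,"y":0,"z":-0.0557,"rx":0,"ry":0,"rz":0}]'; python3 g.py .553 .169 .241 104
```

```text
time: 18.45
tcp_pos: [0.5484, -0.2995, 0.2406]
ee_rot: [-0.436, -0.557, 0.557, 0.436]
wrist_force: [0.4, 0.7, -3.1]
width: 0.0151
time: 19.95
tcp_pos: [0.5504, -0.0934, 0.2408]
ee_rot: [0.436, 0.557, -0.557, -0.436]
wrist_force: [0.6, 0.4, -3.1]
width: 0.0154
time: 21.45
tcp_pos: [0.5527, 0.1282, 0.2407]
ee_rot: [-0.436, -0.557, 0.557, 0.436]
wrist_force: [-0.6, -0.1, -2.6]
width: 0.0151
t 21.45 tcp [0.5527 0.1282 0.2407] jaw 103.91 w 0.0151 F [-0.6 -0.1 -2.6]
[0.553, 0.169, 0.241, 104.0] shift [ 0.0395 -0.0003 -0.0101] rot [-0.0002 -0.0016 -0.0003]
```

```bash
python3 -m inch '[{"x":0.003,"y":0,"z":-0.001,"rx":0,"ry":0,"rz":0},{"x":0.008,"y":0,"z":-0.002,"rx":0,"ry":0,"rz":0},{"x":0.015,"y":0,"z":-0.004,"rx":0,"ry":0,"rz":0},{"x":0.023,"y":0,"z":-0.006,"rx":0,"ry":0,"rz":0},{"x":0.03,"y":0,"z":-0.008,"rx":0,"ry":0,"rz":0},{"x":0.036,"y":0,"z":-0.009,"rx":0,"ry":0,"rz":0},{"x":0.039,"y":0,"z":-0.01,"rx":0,"ry":0,"rz":0},{"x":0.04,"y":0,"z":-0.01,"rx":0,"ry":0,"rz":0},{"x":0.04,"y":0,"z":-0.01,"rx":0,"ry":0,"rz":0},{"x":0.04,"y":0,"z":-0.01,"rx":0,"ry":0,"rz":0},{"x":0.04,"y":0,"z":-0.01,"rx":0,"ry":0,"rz":0},{"x":0.04,"y":0,"z":-0.01,"rx":0,"ry":0,"rz":0}]'; python3 - <<'E'
from h import *
a=cap('scene');b=cap('side')
cv2.imwrite('pics/c8.png',np.hstack([cv2.resize(a['image'][110:290,260:480],(400,327)),cv2.resize(b['image'][150:470,120:500],(400,337))[:327]])[:,:,::-1])
for n,d in(('scene',a),('side',b)):
    P=cloud(d);z=P[...,2];m=(z>.165)&(z<.19)&(abs(P[...,0]-.555)<.1)&(abs(P[...,1]-.169)<.08)&(d['z_map']>0)
    q=P[m]; A=np.c_[q[:,:2]-[.555,.169],np.ones(len(q))]
    print(n,len(q),q[:,:2].min(0),q[:,:2].max(0),'plane',np.linalg.lstsq(A,q[:,2],rcond=None)[0])
E
python3 g.py
```

```text
time: 22.95
tcp_pos: [0.5528, 0.1691, 0.2408]
ee_rot: [-0.436, -0.557, 0.557, 0.436]
wrist_force: [0.4, -0.6, -2.6]
width: 0.0154
scene 1498 [0.45580023 0.09765414] [0.64875768 0.235422  ] plane [-0.02758124  0.01902657  0.18062815]
side 3862 [0.45879198 0.10388176] [0.64491772 0.23923588] plane [-0.00576579 -0.03021302  0.18096062]
t 23.05 tcp [0.5528 0.1692 0.2408] jaw 103.89 w 0.0150 F [-0.5  0.5 -2.1]
```

View pics/c8.png

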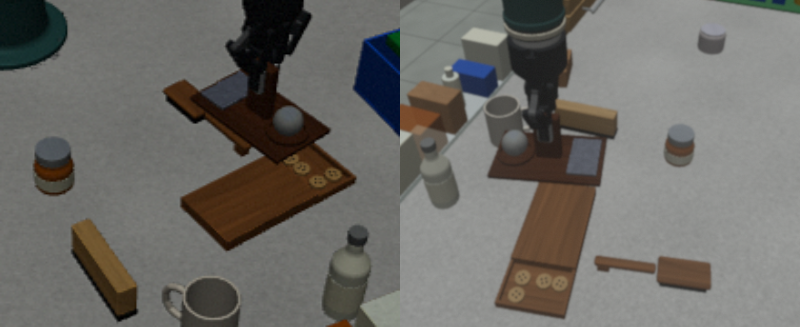

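Both views show the tray level above the board with the ball in its pocket at (288,122) left and (514,143) right. All four buttons are in the trough, the scraper stands alone and the other goods have not moved.

```bash
python3 -c "
from cell import r
print(r.hand_in())"
```

```text
the job is handed in; nothing more can be done
None
```

The job is handed in at about 23 s of the 72 s allowed. The hand-in gives no verdict, so what follows rests on my own checks.

- **Buttons:** I swept all four into the trough in one pass with the scraper. The last pictures show them lying flat there. In no picture did a finger touch a button, but I had no direct reading of that contact.
- **Scraper:** I put it back upright at about (0.60, −0.085), near where it started, and let go. It is well clear of both the board and the tray.
- **Tray:** It is held at TCP (0.553, 0.169, 0.241), over the measured board middle of about (0.553, 0.169). That puts its underside about 15 cm above the board.
- **Level and ball:** The tool is vertical and the ball is in its pocket. The plane fits to the tray gave tilts of at most about 0.03 rad, within camera noise.
- **Other goods:** All looked unmoved in the last views, though I did not re-measure their positions.

**Disagreements:** The scene and side cameras differed by 3–8 mm on object positions. I averaged them and checked the scraper, the tray and two buttons with the wrist camera. My first move was refused whole because its rows did not list every field. The arm did not move, and I resent it with all six. No check failed.

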